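# Uncouple the drawbar tongue from its ball mount

### The arm

A 6-joint arm with a two-finger parallel gripper is mounted at the origin on a cart in front of the work surface, level with it; the furniture and walls round the work are solid. World frame = base frame: x ahead of the robot, y to its left, z up, the work surface at z = 0. Lengths are in mm, angles in rad, forces in N, time in s.
With the tool pointing down it reaches from about 350 to 875 mm from the base axis. Payload 4.2 kg.
Tool frame: the origin (TCP) lies at the very end of the fingers, on their centre line; the grasp point (between the pads) lies 19 mm behind it; z points along the fingers, y is the line along which they close (so a half turn about z gives the same grasp; the last joint's range is limited). The gripper opens to 85 mm and grips with 20 to 120 N. Pads are 22 mm wide; open, the fingers measure 114 mm over their backs; the gripper's body (76 mm by 85 mm) begins 54 mm behind the grasp point. The pads swing forward as they close: fully open they stand 13 mm farther back than shut.
Start: joints at [1.425, 0.385, 0.008, 0, -1.194, -0.259], TCP at [246.113, 574.48, 231.312] pointing down, gripper open.
Joint ranges: [-3.14, 3.14], [-1.21, 2.06], [-1.07, 1.41], [-3.16, 2.05], [-2.99, -0.16], [-3.1, 3.1]. Speed limits (rad/s): [2.79, 2.79, 3.14, 3.14, 3.14, 3.14].

### API

Orientations are given as a unit quaternion [x, y, z, w].
In Python, from bench import arm, viewer gives the robot as it stands. The module is installed in compiled form; this text tells all that it offers.
- The arm moves only by the tool creep_tool, called after "Request:" in YAML: its name, and indented under it one key for each argument. Schema: {"type":"object","properties":{"rows":{"type":"object","properties":{"steps":{"type":"array","items":{"type":"array","items":{"type":"number"},"minItems":6,"maxItems":6},"minItems":1,"maxItems":10}},"additionalProperties":false,"required":["steps"]},"finger_gap":{"type":"number"},"only":{"type":"string"},"quiet":{"type":"boolean"},"lines":{"type":"string"}},"required":["rows"],"additionalProperties":false}. rows is an object whose key "steps" holds a list of rows, 1 to 10 of them, each of 6 numbers: dx, dy, dz in fractions of the full range, 1 being 600 mm, then a rotation vector rx, ry, rz in normalised numbers (1 is 90 degrees); each row is the pose to reach, as a shift and turn from the pose commanded when the call began, along the tool's axes at that moment; what a row does not reach only later rows make up. A row lasts 1/10 s, in which the tool goes at most 50 mm and 0.15 rad, less where a joint would pass 70% of its speed; a pose out of reach is approached as far as the arm can. finger_gap is the finger opening in mm, set as the call begins (left out keeps the last). The fingers move at their own pace and stop on an object; the grip force is fixed at half the most. Time passes only in rows, so rows that do not move let the fingers close. The tool returns the time, the measured TCP pose, the force, the opening and the grip force at its end. only (a regular expression) keeps the lines of the reply that match it, lines (a string "A,B") keeps lines A to B, and quiet returns only ok. A shift or turn number past 1, either way, is cut back to 1. Input that does not fit is refused with a message, and nothing moves.
- arm.read_state(): the state, without advancing time (a new reading comes with each control period).
- viewer.get_image(name): name is "scene" or "top"; returns (picture, depth): 480x640x3 uint8, blue, green, red; 480x640 float32, mm along the optical axis (not along the pixel's ray), 0 where there is no reading.
- viewer.get_calibration(name): a dict with "K" (3x3 intrinsics, pixels), "rvec" (rotation vector, rad) and "tvec" (3), from world to camera coordinates, as OpenCV has them. Camera axes: x right, y down, z forward; pixel columns grow to the right and rows downward; lengths in mm; the calibration is good to about 2 mm. A picture is of the moment at which its call begins. get_calibration takes no time and is no camera call.
- arm.job_done(): hands the job in; it is judged then, once.
The state is a dict: "clock": time; "joints": joint angles; "joint_vel": joint speeds; "joint_efforts": joint torques, N m; "position": TCP position; "ee_rot": TCP orientation; "contact_force": force on the tool from outside, world axes, zero at the start; "wrist_torque": the same for the moment, N m; "gripper_width": finger opening in mm; "grasp_force": force on a finger pad.
Only numpy, scipy, OpenCV 4.12 (cv2) and the standard library are available. Lean on these libraries where they do the work, as an engineer would, in place of code of your own. Each camera call takes 0.05 s, during which the arm holds its last target. There are 200 camera calls.

### The job

Uncouple the drawbar on this bench stand. First press the yellow socket cover down until its catch clicks and holds it shut by itself, and take your hand off it; then pull the red latch tab sideways, away from the coupler head, against its spring, lift the tongue off the ball and finish still holding the tongue up, its head about 8 cm above where it sat on the ball. Leave the cover shut, and do not disturb the tin, the spanner or the marker pen beside the stand.

Things in the scene. Friction and masses are not known exactly. Their poses are not given: they have to be found in the camera images.
- stand: Grey base plate fixed to the bench; carries the whole stand. Origin on the bench surface, z up; the plate spans x -102..+70, y +-145, z 0..10 mm. y runs along the tongue (pivot bracket at y +100, ball at y -80, both at x +25 mm); -x, roughly towards the robot, is the side of the red tab and the socket. Two blue bracket cheeks reach z 96 mm.
- cover (a joint): Hinge of the yellow socket cover, rad: 0 shut (level), 0.9 wide open, where a light spring keeps it. The flap reaches 72 mm from the hinge towards the stand's -x, is 62 mm wide along y, 5 mm thick. In the last 12 mm or so of travel of its free edge a spring plunger must be pushed aside (about 10 N); past it the plunger holds the cover shut, below 0.06.
- cover_hinge (a point): Midpoint of the cover's hinge axis, at x -11, y +60, z 55.5 mm in the stand's frame; the axis is parallel to the stand's y.
- cover_press (a point): Point in the middle of the top face of the cover's flap, 52 mm from the hinge; when shut it is at x -63, y +60, z 58 mm in the stand's frame and the face is level.
- tongue: Blue tongue bar (36 mm wide, 26 mm high) with a steel coupler head (56 mm wide, 66 mm long, top at z 93 mm when coupled). Origin on the pivot axis, which is parallel to the stand's x; the tongue points along its own -y and is level when coupled. It weighs about 0.5 kg, swings freely up to 1.1 rad about the pivot and falls when let go.
- tongue_pivot (a point): On the tongue's pivot axis: x +25, y +100, z 85 mm in the stand's frame.
- coupler (a point): Centre of the socket in the coupler head, 180 mm from the pivot; it is the ball's centre (x +25, y -80, z 66 mm in the stand's frame) while coupled, and rises with the tongue. The ball is 40 mm across.
- latch (a joint): Slide of the side latch, m: 0 locked, up to 0.022 pulled. It moves towards the stand's -x, out of the head; the spring takes 3 N at the start, 8.5 N fully pulled, and pushes it back when let go. The keeper plate under the ball locks the tongue below 0.009; pull to about 0.017.
- latch_grip (a point): Grip point in the red upright tab of the latch: tab 12 mm thick along the stand's x (the pull direction), 26 mm wide along y, its rounded top 13 mm above this point. Locked and coupled it is at x -41, y -80, z 114 mm in the stand's frame. 32 mm free between the tab and the head, open on the other side. It is carried on the tongue and rises with it.
- tin: Bystander: open empty tin, 72 mm across, 76 mm tall, standing to the left of the stand; origin at the centre of its bottom.
- wrench: Bystander: steel spanner 157 x 25 x 8 mm lying to the right of the stand; origin at its middle, on the bench.
- pen: Bystander: marker pen 128 x 17 x 18 mm lying behind the stand; origin at its middle, on the bench.

How it is judged (in metres and radians):
On the way, in this order (a step that is already met when the one before it is completed fails the run):
1. the cover is shut and stays shut with no finger on it, the tongue still coupled (value of joint cover below 0.06 rad and contact force between the fingers and stand below 0.3 N and z of coupler in the frame of stand below 0.072 m), for 0.3 s.
2. the latch is pulled clear of the ball while the tongue still sits on it (value of joint latch above 0.009 m and z of coupler in the frame of stand below 0.074 m and value of joint cover below 0.06 rad), for 0.1 s.
3. the tongue is lifted clear of the ball (z of coupler in the frame of stand above 0.126 m and value of joint cover below 0.06 rad), for 0.2 s.
At the end, for the whole second after the job is handed in: The coupler head is held by the fingers, still, 60 to 120 mm above where it sat on the ball, resting on nothing else; the socket cover is shut (below 0.06 rad); tin, spanner and pen are within 30 mm of where they were, the tin upright (all of step 3 and z of coupler in the frame of stand below 0.186 m and contact force between the fingers and tongue above 1 N and angular speed of tongue below 0.1 rad/s and contact force between tin and tongue below 0.3 N and distance of each of tin, wrench, pen from where it was at the start of the episode below 0.03 m and angle between tin's own z axis and vertical below 0.2 rad); the arm keeps its last pose, push and grip.
It fails at once if the tin is disturbed (distance of tin from where it was at the start of the episode above 0.03 m).
It fails at once if the spanner is disturbed (distance of wrench from where it was at the start of the episode above 0.03 m).
It fails at once if the marker pen is disturbed (distance of pen from where it was at the start of the episode above 0.03 m).
It also fails if it takes over 48 s, if anything falls off the work surface, if the arm or the gripper's body presses on something with over 40 N, if the wrist force passes 120 N, or if a joint passes its speed limit or range.

## Working session

There is one attempt and no reset: what is moved stays moved. The work goes in short steps, Python scripts to look and compute and a tool call to move; the robot and the scene stay as the last step left them, time stands still between calls to the robot, and variables do not carry over. Pictures are saved under pics/ and viewed, at most 10 in all, crops included, and the job is handed in when it is done.

```bash
mkdir -p pics; cat > h.py <<'E'
import numpy as np,cv2
from bench import arm,viewer
from scipy.spatial.transform import Rotation as R
def cal(n):
    c=viewer.get_calibration(n);return np.array(c["K"],float),cv2.Rodrigues(np.array(c["rvec"],float))[0],np.array(c["tvec"],float).ravel()
def world(n,u,v,d):
    K,Rm,t=cal(n);return Rm.T@(np.linalg.inv(K)@[u,v,1]*d-t)
def cloud(n,depth):
    K,Rm,t=cal(n);v,u=np.mgrid[0:480,0:640]
    p=np.stack([(u-K[0,2])/K[0,0]*depth,(v-K[1,2])/K[1,1]*depth,depth],-1)
    return (p-t)@Rm
E
python3 - <<'E'
from h import *
for n in("scene","top"):
    im,d=viewer.get_image(n);cv2.imwrite(f"pics/{n}0.png",im);np.savez(f"{n}0.npz",im=im,d=d)
    K,Rm,t=cal(n);print(n,-Rm.T@t,K[0,0])
s=arm.read_state();print(s)
E
```

```text
scene [271.7142491  425.6528245  763.77292383] 544.3879744294013
top [393.40632123 -74.02059015 943.67867895] 480.1362432795435
{'clock': 0.1, 'joints': array([ 1.42463434e+00,  3.85495723e-01,  6.74956706e-03, -4.28607075e-04,
       -1.19400773e+00, -2.58571824e-01]), 'joint_vel': array([ 0.00103499, -0.00157784,  0.00514918,  0.00211002, -0.0002259 ,
        0.00048365]), 'joint_efforts': array([-4.85779474e-04, -3.93316841e+01,  1.88930029e+01,  4.19792846e+00,
       -2.56248313e-03,  7.12195828e-06]), 'position': array([245.90451924, 574.01789109, 230.31717047]), 'ee_rot': array([ 9.79577223e-01, -2.01065826e-01, -1.43895291e-04,  9.88423507e-04]), 'contact_force': array([ 0.20383496, -0.22946697, -0.1268269 ]), 'wrist_torque': array([ 0.00064378, -0.03530936, -0.01223797]), 'grasp_force': 0.0, 'gripper_width': 85.45672201128403}
```

View pics/scene0.png

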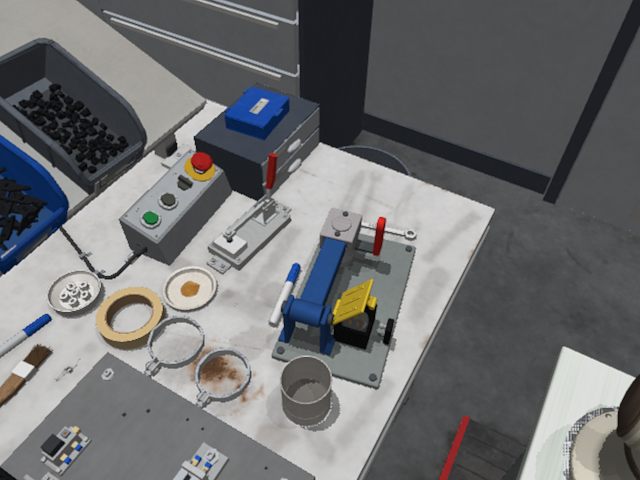

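View pics/top0.png

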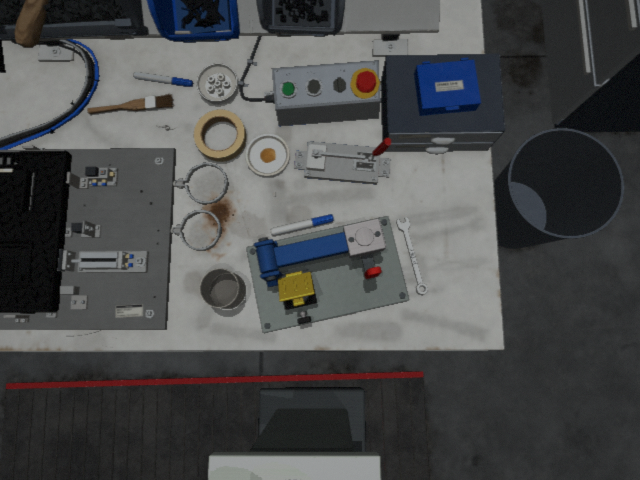

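The scene view shows the stand around (340,300): tongue running (305,310) to (340,225), red tab at (380,235), yellow cover at (355,300). In the top view the plate corners are near (248,244), (388,216), (409,297) and (265,333). I'll enlarge the top view.

```bash
python3 - <<'E'
from h import *
im=np.load("top0.npz")["im"];cv2.imwrite("pics/crop.png",cv2.resize(im[205:345,235:435],None,fx=4,fy=4,interpolation=cv2.INTER_CUBIC))
E
```

```text
(no output)
```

View pics/crop.png

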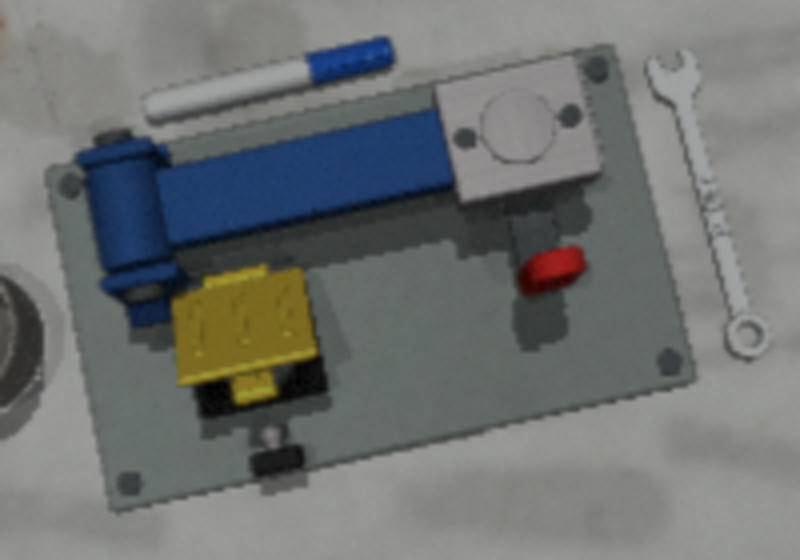

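The enlarged crop shows plate corners at (47,168), (612,44), (693,380) and (115,511). The head circle is at (518,126) and the red tab top at about (556,268). I'll fit the stand pose to these.

```bash
cat >> h.py <<'E'
def proj(n,P):
    K,Rm,t=cal(n);q=(np.asarray(P,float)@Rm.T+t)@K.T;return q[:,:2]/q[:,2:]
import os
def stand(p,P):
    c,s=np.cos(p[2]),np.sin(p[2]);P=np.asarray(P,float)
    return np.stack([p[0]+c*P[...,0]-s*P[...,1],p[1]+s*P[...,0]+c*P[...,1],P[...,2]],-1)
E
python3 - <<'E'
from h import *
from scipy.optimize import least_squares
px=np.array([[47,168],[612,44],[693,380],[115,511],[518,126]])/4.+[235,205]-.375
P=[[70,145,10],[70,-145,10],[-102,-145,10],[-102,145,10],[25,-80,93]]
f=lambda p:(proj("top",stand(p,P))-px).ravel()
r=least_squares(f,[450,0,0.2]);print(r.x,f(r.x).round(2));p=r.x;np.save("stand.npy",p)
for nm,q in dict(press=[-63,60,58],hinge=[-11,60,55.5],grip=[-41,-80,114],tabtop=[-41,-80,127],pivot=[25,100,85],ball=[25,-80,66]).items():
    w=stand(p,np.array(q));print(nm,w.round(1),proj("top",[w]).round(1),proj("scene",[w]).round(1))
for n in("top","scene"):
    z=np.load(n+"0.npz");im=z["im"].astype(int);C=cloud(n,z["d"])
    c,s=np.cos(p[2]),np.sin(p[2]);dx=C-[p[0],p[1],0];L=np.stack([c*dx[...,0]+s*dx[...,1],-s*dx[...,0]+c*dx[...,1],C[...,2]],-1)
    near=(abs(L[...,0])<110)&(abs(L[...,1])<150)&(z["d"]>0)
    for nm,m in dict(red=(im[...,2]>130)&(im[...,1]<60),yel=(im[...,2]>120)&(im[...,1]>100)&(im[...,0]<60)).items():
        q=L[m&near];print(n,nm,len(q),np.percentile(q,[2,50,98],axis=0).round(0).tolist())
    q=L[near&(L[...,2]>88)&(L[...,2]<98)&(L[...,1]<-40)&(L[...,0]>-20)];print(np.percentile(q,[2,50,98],axis=0).round(0).tolist())
print(R.from_quat(arm.read_state()["ee_rot"]).as_matrix().round(3))
E
```

```text
[ 5.03163764e+02 -5.76854996e+01  2.13625796e-01] [-1.14 -0.33  0.61 -0.9   1.74  0.31 -1.29  0.6   0.06  0.1 ]
press [428.9 -12.4  58. ] [[299.5 302.2]] [[368.7 315.4]]
hinge [479.7  -1.4  55.5] [[293.8 274.7]] [[336.1 307.5]]
grip [ 480.1 -144.6  114. ] [[373.7 270.8]] [[379.8 223.5]]
tabtop [ 480.1 -144.6  127. ] [[374.4 270. ]] [[380.5 218. ]]
pivot [506.4  45.3  85. ] [[266.8 258.5]] [[305.7 311.5]]
ball [ 544.6 -130.6   66. ] [[363.3 238.8]] [[339.6 233.5]]
top red 47 [[-45.0, -87.0, 121.0], [-41.0, -80.0, 125.0], [-36.0, -73.0, 128.0]]
top yel 690 [[-65.0, 32.0, 59.0], [-39.0, 60.0, 94.0], [-9.0, 87.0, 113.0]]
[[-2.0, -112.0, 89.0], [24.0, -78.0, 92.0], [51.0, -43.0, 97.0]]
scene red 70 [[-48.0, -86.0, 118.0], [-43.0, -74.0, 123.0], [-38.0, -67.0, 126.0]]
scene yel 991 [[-67.0, 32.0, 57.0], [-38.0, 63.0, 90.0], [-10.0, 91.0, 112.0]]
[[-4.0, -110.0, 89.0], [21.0, -74.0, 92.0], [49.0, -43.0, 96.0]]
[[ 0.919 -0.394 -0.001]
 [-0.394 -0.919 -0.002]
 [ 0.     0.002 -1.   ]]
```

```bash
cat >> h.py <<'E'
def goal(P,a=0.):
    "row to TCP at stand point P, fingers closing along stand x, tilted by a with the tongue"
    p=np.load("stand.npy");s=arm.read_state();M=R.from_quat(s["ee_rot"])
    c,n=np.cos(p[2]),np.sin(p[2])
    S=np.array([[c,-n,0],[n,c,0],[0,0,1]])
    T=R.from_matrix(S@R.from_rotvec([-a,0,0]).as_matrix()@np.array([[0,-1,0],[-1,0,0],[0,0,-1.]]))
    d=M.inv().apply(stand(p,np.array(P,float))-s["position"]);rv=(M.inv()*T).as_rotvec()
    print(P,a,d.round(1),rv.round(3))
def where():
    p=np.load("stand.npy");s=arm.read_state();c,n=np.cos(p[2]),np.sin(p[2]);d=s["position"]-[p[0],p[1],0]
    print("stand xyz",(c*d[0]+n*d[1]).round(1),(-n*d[0]+c*d[1]).round(1),d[2].round(1),"t",s["clock"],"F",s["contact_force"].round(1),"w",s["gripper_width"])
E
python3 -c "
from h import *
goal([-34,60,150])"
```

```text
[-34, 60, 150] 0.0 [422.8 450.   81.3] [ 0.002 -0.001  0.952]
```

Careful with the scale: shifts go in shares of 600 mm and turns go in shares of 90 degrees. That gives: 450 mm / 600 = 0.75, 423 mm / 600 = 0.705, 0.952 rad / 1.5708 = 0.6061.

Request:
creep_tool:
  rows: {"steps": [[0.705,0.75,0,0,0,0.6061],[0.705,0.75,0,0,0,0.6061],[0.705,0.75,0,0,0,0.6061],[0.705,0.75,0,0,0,0.6061],[0.705,0.75,0,0,0,0.6061],[0.705,0.75,0,0,0,0.6061],[0.705,0.75,0,0,0,0.6061],[0.705,0.75,0,0,0,0.6061],[0.705,0.75,0,0,0,0.6061],[0.705,0.75,0,0,0,0.6061]]}
  finger_gap: 0

```text
clock: 1.1
position: [417.4, 102.7, 231.4]
ee_rot: [0.779, -0.627, -0.0, -0.0]
contact_force: [1.1, 0.6, 1.4]
gripper_width: -0.3
grasp_force: 0.0
```

```bash
python3 -c "
from h import *
where();goal([-34,60,150])"
```

```text
stand xyz -49.8 174.9 231.4 t 1.1 F [1.1 0.6 1.4] w -0.2978125630875073
[-34, 60, 150] 0.0 [115.  -15.7  81.3] [-0.     0.     0.001]
```

Scaled: 115 mm / 600 = 0.1917, 81 mm / 600 = 0.135.

Request:
creep_tool:
  rows: {"steps": [[0.1917,-0.0267,0,0,0,0],[0.1917,-0.0267,0,0,0,0],[0.1917,-0.0267,0,0,0,0],[0.1917,-0.0267,0.135,0,0,0],[0.1917,-0.0267,0.135,0,0,0],[0.1917,-0.0267,0.135,0,0,0],[0.1917,-0.0267,0.135,0,0,0]]}

```text
clock: 1.8
position: [457.9, -4.3, 150.8]
ee_rot: [0.779, -0.627, 0.0, 0.0]
contact_force: [0.1, 0.2, 0.6]
gripper_width: -0.2
grasp_force: 0.0
```

```bash
python3 -c "
from h import *
where();goal([-34,60,106])
im,d=viewer.get_image('scene');cv2.imwrite('pics/a.png',cv2.resize(im[150:390,230:470],None,fx=2.5,fy=2.5))"
```

```text
stand xyz -32.9 61.8 150.8 t 1.8 F [0.1 0.2 0.6] w -0.2340395700761399
[-34, 60, 106] 0.0 [ 1.7  1.  44.8] [ 0.    -0.001  0.001]
```

View pics/a.png

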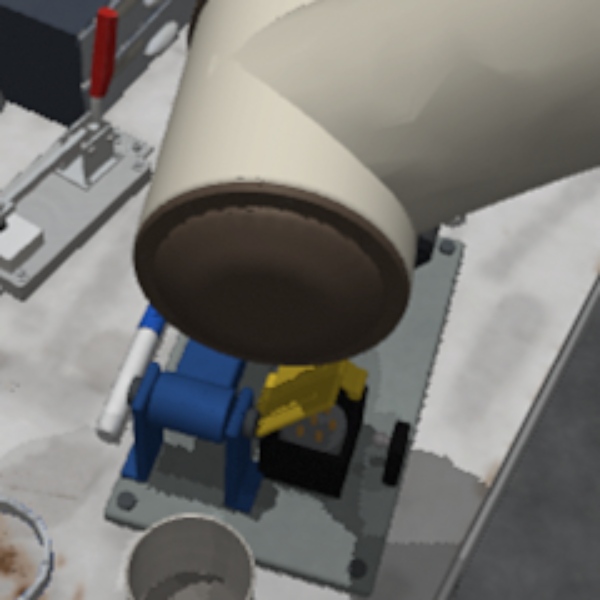

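The picture shows the cover still open at about (310,395). The arm hides the fingers. I'll press along the cover's arc.

Scaled: 94 mm / 600 = 0.1567, 93 mm / 600 = 0.155.

Request:
creep_tool:
  rows: {"steps": [[0.0033,0.0017,0.0417,0,0,0],[0.0033,0.0017,0.07,0,0,0],[0.0033,0.0117,0.0883,0,0,0],[0.0033,0.02,0.105,0,0,0],[0.0033,0.0283,0.12,0,0,0],[0.0033,0.0333,0.1333,0,0,0],[0.0033,0.0367,0.1433,0,0,0],[0.0033,0.0383,0.1517,0,0,0],[0.0033,0.0383,0.155,0,0,0],[0.0033,0.0383,0.1567,0,0,0]]}

```text
clock: 2.85
position: [436.1, -10.9, 57.2]
ee_rot: [0.779, -0.627, 0.0, -0.0]
contact_force: [-4.6, 1.8, 13.6]
gripper_width: -0.1
grasp_force: 6.9
```

```bash
python3 -c "
from h import *
where()"
```

```text
stand xyz -55.6 60.0 57.2 t 2.85 F [-4.6  1.8 13.6] w -0.07168069543589176
```

Scaled: 3 mm / 600 = 0.005, 2 mm / 600 = 0.0033.

Request:
creep_tool:
  rows: {"steps": [[0,0,0.0033,0,0,0],[0,0,0.005,0,0,0],[0,0,0.005,0,0,0]]}

```text
clock: 3.15
position: [436.2, -10.9, 56.2]
ee_rot: [0.779, -0.627, 0.001, -0.0]
contact_force: [-8.0, 2.6, 27.3]
gripper_width: -0.4
grasp_force: 13.9
```

Request:
creep_tool:
  rows: {"steps": [[0,0,-0.0167,0,0,0],[0,0,-0.0833,0,0,0],[0,0,-0.1633,0,0,0],[0,0,-0.1633,0,0,0],[0,0,-0.1633,0,0,0],[0,0,-0.1633,0,0,0]]}

```text
clock: 3.75
position: [434.5, -11.3, 150.4]
ee_rot: [0.778, -0.628, -0.001, 0.001]
contact_force: [0.2, -0.5, -0.4]
gripper_width: 0.1
grasp_force: 0.0
```

```bash
python3 -c "
from h import *
where()
goal([-41,-80,150])
im,d=viewer.get_image('top');C=cloud('top',d);p=np.load('stand.npy')
c,s=np.cos(p[2]),np.sin(p[2]);dx=C-[p[0],p[1],0];L=np.stack([c*dx[...,0]+s*dx[...,1],-s*dx[...,0]+c*dx[...,1],C[...,2]],-1)
im=im.astype(int)
q=L[(abs(L[...,0])<110)&(abs(L[...,1])<150)&(im[...,2]>120)&(im[...,1]>100)&(im[...,0]<60)];print(len(q),np.percentile(q,[2,50,98],axis=0) if len(q) else '')"
```

```text
stand xyz -57.2 59.9 150.4 t 3.75 F [ 0.2 -0.5 -0.4] w 0.10922001226160691
[-41, -80, 150] 0.0 [139.9 -16.2   0.3] [ 0.002  0.    -0.   ]
58 [[-81.5267783   30.2816088   55.04903182]
 [-73.11902318  34.32566442  57.7836914 ]
 [-61.38570736  40.8438787   60.05693399]]
```

The cover is shut: the yellow points lie level at z≈58 with no finger on it. Next I move above the tab.

Scaled: 140 mm / 600 = 0.2333, -16 mm / 600 = -0.0267.

Request:
creep_tool:
  rows: {"steps": [[0.2333,-0.0267,0,0,0,0],[0.2333,-0.0267,0,0,0,0],[0.2333,-0.0267,0,0,0,0],[0.2333,-0.0267,0,0,0,0],[0.2333,-0.0267,0,0,0,0],[0.2333,-0.0267,0,0,0,0]]}
  finger_gap: 30

```text
clock: 4.4
position: [479.9, -144.1, 150.2]
ee_rot: [0.779, -0.627, -0.001, 0.001]
contact_force: [0.3, -0.7, 0.3]
gripper_width: 29.9
grasp_force: 0.0
```

```bash
python3 -c "
from h import *
where();goal([-41.5,-79,98])
im,d=viewer.get_image('scene');cv2.imwrite('pics/b.png',cv2.resize(im[130:330,290:490],None,fx=3,fy=3,interpolation=cv2.INTER_CUBIC))"
```

```text
stand xyz -41.0 -79.5 150.2 t 4.4 F [ 0.3 -0.7  0.3] w 29.907571354019208
[-41.5, -79, 98] 0.0 [-0.5  0.3 52.2] [0.003 0.001 0.001]
```

View pics/b.png

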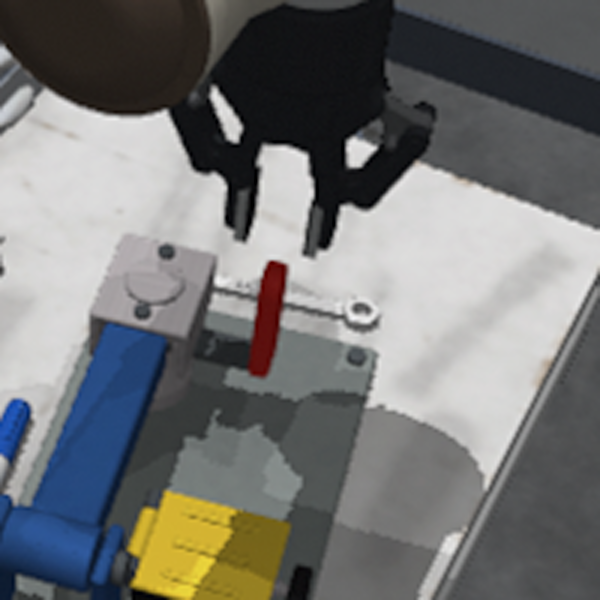

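The fingers (tips at (240,240) and (315,255)) straddle the tab (top at (278,265)), and the cover is shut. Now I descend.

Scaled: 52 mm / 600 = 0.0867, 48 mm / 600 = 0.08.

Request:
creep_tool:
  rows: {"steps": [[-0.0017,0,0.03,0,0,0],[-0.0017,0,0.0583,0,0,0],[-0.0017,0,0.08,0,0,0],[-0.0017,0,0.0867,0,0,0],[-0.0017,0,0.0867,0,0,0],[-0.0017,0,0.0867,0,0,0]]}

```text
clock: 5.05
position: [481.1, -143.1, 100.0]
ee_rot: [0.779, -0.627, 0.001, -0.0]
contact_force: [1.3, -0.2, 1.1]
gripper_width: 29.9
grasp_force: 0.0
```

Request:
creep_tool:
  rows: {"steps": [[0,0,0,0,0,0],[0,0,0,0,0,0],[0,0,0,0,0,0],[0,0,0,0,0,0],[0,0,0,0,0,0],[0,0,0,0,0,0]]}
  finger_gap: 0

```text
clock: 5.65
position: [479.3, -143.7, 100.2]
ee_rot: [0.779, -0.628, -0.001, 0.001]
contact_force: [-4.0, 1.2, 4.7]
gripper_width: 10.8
grasp_force: 59.1
```

```bash
python3 -c "
from h import *
where()"
```

```text
stand xyz -41.5 -79.0 100.2 t 5.65 F [-4.   1.2  4.7] w 10.765374016083037
```

Scaled: 18 mm / 600 = 0.03, 16 mm / 600 = 0.0267.

Request:
creep_tool:
  rows: {"steps": [[0,0.0067,0,0,0,0],[0,0.0133,0,0,0,0],[0,0.02,0,0,0,0],[0,0.0267,0,0,0,0],[0,0.03,0,0,0,0],[0,0.03,0,0,0,0],[0,0.03,0,0,0,0]]}

```text
clock: 6.35
position: [465.6, -146.8, 100.2]
ee_rot: [0.779, -0.627, 0.002, -0.002]
contact_force: [5.1, 4.0, -1.5]
gripper_width: 11.1
grasp_force: 58.6
```

```bash
python3 -c "
from h import *
where()
p=np.array([-58.5,-79,100.])
pv=np.array([25,100,85])
s=arm.read_state();w=R.from_quat(s['ee_rot'])
for a in(.1,.2,.3,.4,.46):
    q=R.from_rotvec([-a,0,0]).apply(p-pv)+pv;goal(list(q.round(1)),a)
im,d=viewer.get_image('top');C=cloud('top',d);c,s=np.cos(.2136),np.sin(.2136)
"
```

```text
stand xyz -55.6 -79.1 100.2 t 6.35 F [ 5.1  4.  -1.5] w 11.100252997983022
[np.float64(-58.5), np.float64(-76.6), np.float64(117.8)] 0.1 [ -2.5   2.8 -17.7] [-0.006  0.099  0.001]
[np.float64(-58.5), np.float64(-72.5), np.float64(135.3)] 0.2 [ -6.6   2.7 -35.2] [-0.006  0.199  0.001]
[np.float64(-58.5), np.float64(-66.6), np.float64(152.2)] 0.3 [-12.5   2.6 -52.1] [-0.006  0.299  0.   ]
[np.float64(-58.5), np.float64(-59.0), np.float64(168.5)] 0.4 [-20.1   2.5 -68.4] [-0.006  0.399 -0.   ]
[np.float64(-58.5), np.float64(-53.7), np.float64(177.9)] 0.46 [-25.3   2.4 -77.8] [-0.006  0.459 -0.   ]
```

Scaled: -18 mm / 600 = -0.03, -12 mm / 600 = -0.02, 0.1 rad / 1.5708 = 0.0637.

Request:
creep_tool:
  rows: {"steps": [[0,0.0033,0,0,0,0],[-0.0017,0.0033,-0.01,0,0.0191,0],[-0.0033,0.0033,-0.02,0,0.0414,0],[-0.005,0.0033,-0.03,0,0.0637,0],[-0.005,0.0033,-0.03,0,0.0637,0],[-0.005,0.0033,-0.03,0,0.0637,0]]}

```text
clock: 7.0
position: [463.5, -144.5, 118.5]
ee_rot: [0.778, -0.626, 0.042, 0.029]
contact_force: [7.4, 0.3, -3.1]
gripper_width: 10.7
grasp_force: 58.7
```

```bash
python3 -c "
from h import *
where()
p=np.array([-58.5,-79,100.])
pv=np.array([25,100,85])
for a in(.1,.2,.3,.4,.45):
    q=R.from_rotvec([-a,0,0]).apply(p-pv)+pv;goal(list(q.round(1)),a)
im,d=viewer.get_image('scene');cv2.imwrite('pics/c.png',cv2.resize(im[130:330,290:490],None,fx=3,fy=3,interpolation=cv2.INTER_CUBIC))
"
```

```text
stand xyz -57.2 -76.4 118.5 t 7.0 F [ 7.4  0.3 -3.1] w 10.672839059975152
[np.float64(-58.5), np.float64(-76.6), np.float64(117.8)] 0.1 [0.1 1.3 0.7] [-0.007 -0.002  0.002]
[np.float64(-58.5), np.float64(-72.5), np.float64(135.3)] 0.2 [ -2.2   1.2 -17.2] [-0.007  0.098  0.002]
[np.float64(-58.5), np.float64(-66.6), np.float64(152.2)] 0.3 [ -6.4   1.  -34.6] [-0.007  0.198  0.001]
[np.float64(-58.5), np.float64(-59.0), np.float64(168.5)] 0.4 [-12.3   0.9 -51.5] [-0.007  0.298  0.001]
[np.float64(-58.5), np.float64(-54.7), np.float64(176.4)] 0.45 [-15.7   0.8 -59.8] [-0.007  0.348  0.001]
```

View pics/c.png

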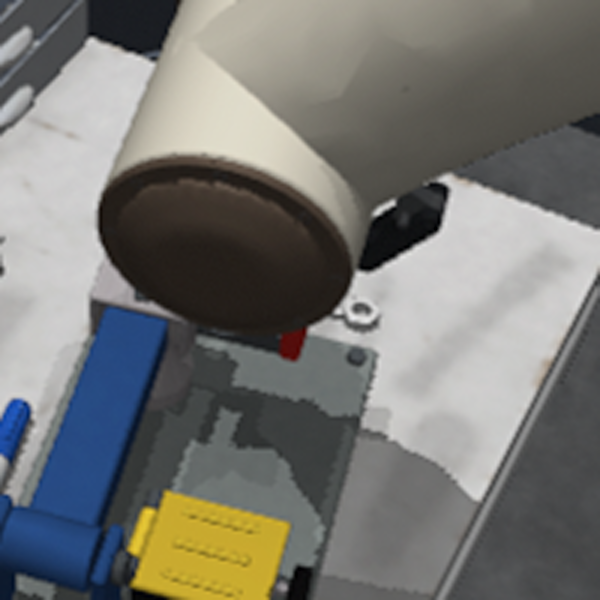

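The cover stays shut, and the red tab (295,345) has moved sideways and come up with the head. The 3 N load matches the tongue's weight, so I continue lifting.

Scaled: -60 mm / 600 = -0.1, -51 mm / 600 = -0.085, 0.35 rad / 1.5708 = 0.2228.

Request:
creep_tool:
  rows: {"steps": [[-0.0017,0.0017,-0.015,0,0.0318,0],[-0.0033,0.0017,-0.0283,0,0.0637,0],[-0.0067,0.0017,-0.0433,0,0.0955,0],[-0.01,0.0017,-0.0583,0,0.1273,0],[-0.015,0.0017,-0.0717,0,0.1592,0],[-0.02,0.0017,-0.085,0,0.191,0],[-0.0267,0.0017,-0.1,0,0.2228,0],[-0.0267,0.0017,-0.1,0,0.2228,0],[-0.0267,0.0017,-0.1,0,0.2228,0],[-0.0267,0.0017,-0.1,0,0.2228,0]]}

```text
clock: 8.05
position: [457.3, -123.0, 176.8]
ee_rot: [0.759, -0.611, 0.176, 0.138]
contact_force: [7.8, -2.4, -1.8]
gripper_width: 11.2
grasp_force: 58.7
```

Request:
creep_tool:
  rows: {"steps": [[0,0,0,0,0,0],[0,0,0,0,0,0],[0,0,0,0,0,0],[0,0,0,0,0,0],[0,0,0,0,0,0]]}

```text
clock: 8.55
position: [457.3, -123.1, 176.7]
ee_rot: [0.759, -0.611, 0.176, 0.138]
contact_force: [7.2, -2.1, -1.2]
gripper_width: 10.9
grasp_force: 58.7
```

```bash
python3 -c "
from h import *
where();goal([-58.5,-54.7,176.4],.45)
for n in('top','scene'):
  im,d=viewer.get_image(n);cv2.imwrite('pics/d%s.png'%n,im)
a=cv2.imread('pics/dtop.png')[190:350,190:440];b=cv2.imread('pics/dscene.png')[170:410,230:450]
cv2.imwrite('pics/d.png',np.hstack([cv2.resize(a,(420,270)),cv2.resize(b,(247,270))]))
"
```

```text
stand xyz -58.7 -54.2 176.7 t 8.55 F [ 7.2 -2.1 -1.2] w 10.88623296083183
[-58.5, -54.7, 176.4] 0.45 [ 0.4 -0.2  0.5] [-0.006 -0.     0.001]
```

View pics/d.png

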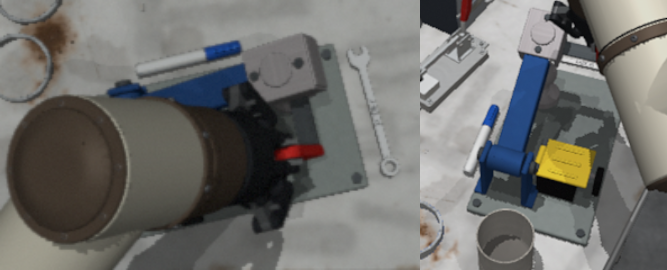

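The tongue is held up by the red tab (300,152). The cover is shut, and the tin, spanner and pen are undisturbed. I'm handing in the job.

```bash
python3 -c "
from h import *
print(arm.job_done());where()"
```

```text
the job is handed in; nothing more can be done
None
the job is handed in; nothing more can be done
```

The job is handed in, with no verdict shown: the cover is latched shut, the latch is pulled, and the tongue is held by the red tab with its head about 8 cm up by the arm's pose (head height not measured directly); the tin, spanner and pen look untouched in the last picture.

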